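# Report a failed pot and its replacement at the greenhouse bench

## Robot

A 7-joint arm with a two-finger parallel gripper is mounted at the origin on the work surface. World frame = base frame: x ahead of the robot, y to its left, z up, the work surface at z = 0. Lengths are in m, angles in degrees, forces in N, time in s.
With the tool pointing down it reaches from about 0.425 to 0.875 m from the base axis. Payload 4.7 kg.
Tool frame: the origin (TCP) lies between the finger pads; the fingertips stand env.finger_overhang ahead of it and the grasp point (between the pads) lies 5 mm behind it (env.finger_overhang is the distance from the TCP to the fingertips, in m); z points along the fingers, y is the line along which they close (so a half turn about z gives the same grasp; the last joint's range is limited). The gripper opens to 87 mm and grips with 3 to 60 N. Pads are 19 mm wide; open, the fingers measure 117 mm over their backs; the gripper's body (75 mm by 190 mm) begins 51 mm behind the grasp point.
Start: joints at [64.12, 18.392, -4.016, 83.108, 1.295, 78.541, -3.26], TCP at [0.292, -0.581, 0.237] pointing down, gripper open.
Joint ranges: [-163.93, 163.93], [-17.29, 119.83], [-79.2, 71.16], [3.27, 140.29], [-89.18, 269.18], [5.43, 117.66], [-154.24, 154.24]. Speed limits (degrees/s): [147.25, 147.25, 180, 180, 180, 180, 180].

## Interface

Orientations are given as [roll, pitch, yaw] about the fixed x, y, z axes, in that order (R = Rz(yaw) Ry(pitch) Rx(roll)).
In Python, from cell import telemetry, eyes, env, models gives the robot as it stands. The module is installed in compiled form; this text tells all that it offers.
- The arm moves only by the tool drive_tool, never from a script. Its arguments are lists of equal length, an entry for each row: "angular": the turn, a rotation vector about the tool's x, y, z in rad, a list of three; "delta_pos": the shift along the tool's x, y, z in cm, a list of three; "gripper": the finger opening in cm, from 0 to 8.7. A call has 1 to 20 rows; each row shifts and turns the commanded pose from where the row before left it, along the tool's axes as they then stand; what a row does not reach is not made up. A row lasts 1/10 s, in which the tool goes at most 50 mm and 8.59 degrees, less where a joint would pass 70% of its speed; a pose out of reach is approached as far as the arm can. A call with a gripper value outside its range is refused whole. The fingers move at their own pace and stop on an object; "squeeze" is the grip in N (left out, the last holds). Time passes only in rows, so rows that do not move let the fingers close. It gives the time, the measured TCP pose, the force, the opening and the grip force at its end, in the units of the state.
- telemetry.get_obs(): the state, without advancing time (a new reading comes with each control period).
- eyes.read_camera(name): name is "side" or "top" or "wrist"; returns a dict with "pixels" (420x560x3 uint8, red, green, blue), "mtx" (3x3 intrinsics, pixels), "origin" and "orientation" of the camera in the world. Camera axes: x right, y down, z forward; pixel columns grow to the right and rows downward; lengths in m; the calibration is good to about 2 mm. A picture is of the moment at which its call begins. There is no depth.
- env.sign_off(): hands the job in; it is judged then, once.
Trained networks look in a picture, given as the dict that the camera call returned (one of the last four; its "shot" number tells which), for a name from the list of things; names that differ only in an ending like _2 or _b are one class to them, and where a whole thing is asked for, a point or a joint stands for the part that bears it (a point fixed in the world has none). Each returns a list of dicts, best first, with "p" (0 to 1); they miss things now and then, are a little off and sometimes report something else, mostly with a low value. They report only what shows in the picture. A call takes as long as a camera call. They do not tell look-alikes from the thing itself.
- models.search_frame(picture, target): "centre" ([column, row] in pixels, amid what is visible of it).
- models.cut_out(picture, target): "pixels" (420x560 bool, what is visible of it) and "centre" ([column, row] in pixels, amid what is visible of it).
The state is a dict: "time_s": time; "qpos": joint angles; "joint_velocities": joint speeds; "effort": joint torques, N m; "tool_pos": TCP position; "tool_rot": TCP orientation; "force": force on the tool from outside, world axes, zero at the start; "wrist_torque": the same for the moment, N m; "grip_width": finger opening in m; "grasp_force": force on a finger pad.
Only numpy, scipy, OpenCV 4.12 (cv2) and the standard library are available. Lean on these libraries where they do the work, as an engineer would, in place of code of your own. Each camera call takes 0.05 s, during which the arm holds its last target. There are 200 camera calls.

## Task

One pot in the black tray has no plant: point at it with the fingertips about three centimetres above its middle and dwell there for two seconds, then raise the hand and in the same way point for two seconds at the top of the plant with the yellow label on the wooden stand, which is to replace it. Then press the green button on the console fully in to log the swap, let it come back up and move clear. Only point at the pots: never touch, push or lift any pot or plant, do not lower the hand over the other pots but pass high above them, and leave the red button and the loose things on the bench alone.

Things in the scene. Friction and masses are not known exactly. Their poses are not given: they have to be found in the camera images.
- tray: Black open tray, 180 x 180 x 30 mm, fixed to the bench, with low dividers making 2 x 2 cells, one pot in each cell. Origin: centre of its underside; inner floor 4 mm up.
- pot_bare: Loose round terracotta-coloured pot, 66 mm across, 60 mm high, filled level to the rim with brown medium. Origin: centre of its underside; z up. In the black tray. It has no plant: only bare brown medium is seen, level with its rim at 60 mm above the underside.
- pot_a: Loose round terracotta-coloured pot, 66 mm across, 60 mm high, filled level to the rim with brown medium. Origin: centre of its underside; z up. Green plant in its middle, 50 mm across, top 95 mm above the underside. In the black tray, no label. Not to be pointed at.
- pot_b: Loose round terracotta-coloured pot, 66 mm across, 60 mm high, filled level to the rim with brown medium. Origin: centre of its underside; z up. Green plant in its middle, 50 mm across, top 95 mm above the underside. In the black tray, no label. Not to be pointed at.
- pot_c: Loose round terracotta-coloured pot, 66 mm across, 60 mm high, filled level to the rim with brown medium. Origin: centre of its underside; z up. Green plant in its middle, 50 mm across, top 95 mm above the underside. In the black tray, no label. Not to be pointed at.
- stand: Wooden stand of pale slats, 180 x 180 x 30 mm, fixed to the bench, with three spare plants on it. Origin: centre of its underside; its top is 30 mm up.
- spare_yellow: Loose round terracotta-coloured pot, 66 mm across, 60 mm high, filled level to the rim with brown medium. Origin: centre of its underside; z up. Green plant in its middle, 50 mm across, top 95 mm above the underside. A yellow label, 24 mm square on a short stake, stands at the rim (+x side), facing outwards and up, its top 100 mm above the underside. On the wooden stand.
- spare_blue: Loose round terracotta-coloured pot, 66 mm across, 60 mm high, filled level to the rim with brown medium. Origin: centre of its underside; z up. Green plant in its middle, 50 mm across, top 95 mm above the underside. A blue label, 24 mm square on a short stake, stands at the rim (+x side), facing outwards and up, its top 100 mm above the underside. On the wooden stand. Not to be pointed at.
- spare_white: Loose round terracotta-coloured pot, 66 mm across, 60 mm high, filled level to the rim with brown medium. Origin: centre of its underside; z up. Green plant in its middle, 50 mm across, top 95 mm above the underside. A white label, 24 mm square on a short stake, stands at the rim (+x side), facing outwards and up, its top 100 mm above the underside. On the wooden stand. Not to be pointed at.
- console: Grey fixed console box, 110 x 140 x 50 mm, with a green and a red push button on its top. Origin: centre of its underside; x and y along its sides, the green button at y = +36 mm, the red at y = -36 mm.
- log_button (a joint): Green button's travel in m: 0 up, 0.006 fully in; a spring returns it; fully in takes about 5 N.
- log_button_top (a point): Centre of the green button's top face (36 mm across), which is pressed straight down and moves with the button.
- call_button (a joint): Red button's travel in m: 0 up, 0.006 fully in. Not to be pressed.
- call_button_top (a point): Centre of the red button's top face (36 mm across), 72 mm from the green one.
- bottle: Loose white bottle with a blue cap, 60 mm across, 140 mm high. Origin: centre of its underside.
- label_cup: Loose blue cup of blank white labels, 64 mm across, about 125 mm high with the labels. Origin: centre of its underside.
- dibber: Loose steel dibber with a wooden T-handle, about 155 mm long and 20 mm high, lying on the bench beyond the console. Origin: on the bench under the shaft; x along the shaft, handle at -x.
Things that resemble listed ones, but are neither listed nor needed, are in the scene too. There is more than one size of the console; the job needs the smaller.

How it is judged (in metres and radians):
On the way, in this order (a step that is already met when the one before it is completed fails the run):
1. the fingers point at the bare pot from just above its middle and dwell there (horizontal distance between the grasp point and pot_bare below 0.03 m and z of the grasp point in the frame of pot_bare between 0.085 and 0.145 m), for 1.5 s.
2. the fingers point at the yellow-labelled plant from just above its top and dwell there (horizontal distance between the grasp point and spare_yellow below 0.03 m and z of the grasp point in the frame of spare_yellow between 0.12 and 0.18 m), for 1.5 s.
3. the green button is pressed fully in by the fingers (value of joint log_button above 0.0048 m and contact force between the fingers and log_button above 0.5 N), for 0.1 s.
At the end, for the whole second after the job is handed in: Both pots pointed at in turn for 1.5 s (grasp point within 30 mm sideways, 25 to 85 mm above its top), then green button pressed 4.8 mm. At the end both buttons are up (within 1 mm), all pots upright and within 8 mm, loose things within 15 mm of their starts (value of joint each of log_button, call_button below 0.001 m and distance of each of pot_bare, pot_a, pot_b, pot_c, spare_yellow, spare_blue, spare_white from where it was at the start of the episode below 0.008 m and angle between each of pot_bare, pot_a, pot_b, pot_c, spare_yellow, spare_blue, spare_white's own z axis and vertical below 0.1 rad and distance of each of bottle, label_cup, dibber from where it was at the start of the episode below 0.015 m); the robot touches nothing.
It fails at once if a pot or plant is touched (contact force between any of the fingers, the arm and pot_bare above 0.3 N or contact force between any of the fingers, the arm and pot_a above 0.3 N or contact force between any of the fingers, the arm and pot_b above 0.3 N or contact force between any of the fingers, the arm and pot_c above 0.3 N or contact force between any of the fingers, the arm and spare_yellow above 0.3 N or contact force between any of the fingers, the arm and spare_blue above 0.3 N or contact force between any of the fingers, the arm and spare_white above 0.3 N).
It fails at once if a pot is moved or lifted by more than 8 mm (distance of any of pot_bare, pot_a, pot_b, pot_c, spare_yellow, spare_blue, spare_white from where it was at the start of the episode above 0.008 m).
It fails at once if the hand is lowered over another pot, as if pointing at it (grasp point within 25 mm sideways of its middle and less than 60 mm above its plant) ((horizontal distance between the grasp point and pot_a below 0.025 m and z of the grasp point in the frame of pot_a below 0.155 m) or (horizontal distance between the grasp point and pot_b below 0.025 m and z of the grasp point in the frame of pot_b below 0.155 m) or (horizontal distance between the grasp point and pot_c below 0.025 m and z of the grasp point in the frame of pot_c below 0.155 m) or (horizontal distance between the grasp point and spare_blue below 0.025 m and z of the grasp point in the frame of spare_blue below 0.155 m) or (horizontal distance between the grasp point and spare_white below 0.025 m and z of the grasp point in the frame of spare_white below 0.155 m)).
It fails at once if the red button is pressed (value of joint call_button above 0.002 m).
It fails at once if a loose thing on the bench is disturbed (moved by more than 15 mm) (distance of any of bottle, label_cup, dibber from where it was at the start of the episode above 0.015 m).
It also fails if it takes over 58 s, if anything falls off the work surface, if the arm or the gripper's body presses on something with over 40 N, if the wrist force passes 120 N, or if a joint passes its speed limit or range.

## Working session

There is one attempt and no reset: what is moved stays moved. The work goes in short steps, Python scripts to look and compute and a tool call to move; the robot and the scene stay as the last step left them, time stands still between calls to the robot, and variables do not carry over. Pictures are saved under pics/ and viewed, at most 10 in all, crops included, and the job is handed in when it is done.

Besides the shell and the picture viewer there is one more tool, called after "Emit:" by a JSON object that holds its "fn" and its "kwargs". drive_tool: Moves the arm, as the interface text tells. Its arguments: {"type":"object","properties":{"angular":{"type":"array","items":{"type":"array","items":{"type":"number"}}},"delta_pos":{"type":"array","items":{"type":"array","items":{"type":"number"}}},"gripper":{"type":"array","items":{"type":"number"}},"squeeze":{"type":"number"}},"required":["angular","delta_pos","gripper"]}

```bash
mkdir -p pics; cat > h.py <<'E'
import numpy as np, cv2
from cell import telemetry, eyes, env, models
from scipy.spatial.transform import Rotation as R
def rot(o):
    o=np.array(o,float)
    if o.shape==(3,3): return o
    return R.from_euler('xyz',o,degrees=True).as_matrix()
def onplane(p,uv,z):
    d=rot(p['orientation'])@np.linalg.solve(np.array(p['mtx']),[uv[0],uv[1],1]); o=np.array(p['origin'])
    return o+d*(z-o[2])/d[2]
def proj(p,X):
    c=rot(p['orientation']).T@(np.array(X)-np.array(p['origin'])); u=np.array(p['mtx'])@c; return u[:2]/u[2]
def save(p,n): cv2.imwrite('pics/'+n,p['pixels'][:,:,::-1])
E
python3 - <<'E'
from h import *
s=telemetry.get_obs();print(s['time_s'],s['tool_pos'],s['tool_rot'],env.finger_overhang)
ps=[]
for n in ['top','side']:
    p=eyes.read_camera(n);ps.append(p);print(n,p['origin'],p['orientation'],p['mtx'])
for t,z in [('pot_bare',.064),('pot_a',.09),('spare_yellow',.09),('log_button_top',.055),('console',.05)]:
    for d in models.search_frame(ps[0],t): print(t,np.round(d['centre']),round(d['p'],2),np.round(onplane(ps[0],d['centre'],z),3))
cv2.imwrite('pics/a.png',ps[0]['pixels'][:,:,::-1]);cv2.imwrite('pics/b.png',ps[1]['pixels'][:,:,::-1])
E
```

```text
0.0 [ 0.29162259 -0.58030176  0.23544786] [-1.79887053e+02  6.22662690e-03  2.66896496e+01] 0.014
top [0.32282734 0.00638383 1.09038704] [-169.16659519    0.63295997  -90.43592161] [[519.22847455   0.         276.94443866]
 [  0.         519.22847455 208.77124141]
 [  0.           0.           1.        ]]
side [0.46539658 0.68870515 0.54360391] [-123.58757112    0.39083407 -175.3861555 ] [[386.21334565   0.         278.18495513]
 [  0.         386.21334565 210.63139991]
 [  0.           0.           1.        ]]
pot_bare [130. 186.] 0.65 [0.569 0.316 0.064]
pot_a [114. 224.] 0.67 [0.488 0.336 0.09 ]
pot_a [153. 241.] 0.64 [0.453 0.258 0.09 ]
pot_a [168. 198.] 0.57 [0.538 0.231 0.09 ]
pot_a [447. 214.] 0.45 [ 0.501 -0.316  0.09 ]
spare_yellow [436. 170.] 0.82 [ 0.589 -0.3    0.09 ]
log_button_top [256. 210.] 0.76 [0.518 0.059 0.055]
log_button_top [376. 318.] 0.58 [ 0.302 -0.174  0.055]
log_button_top [166. 197.] 0.39 [0.548 0.242 0.055]
log_button_top [404. 195.] 0.39 [ 0.547 -0.242  0.055]
console [272. 216.] 0.59 [0.506 0.026 0.05 ]
console [393. 327.] 0.55 [ 0.286 -0.209  0.05 ]
```

View pics/a.png

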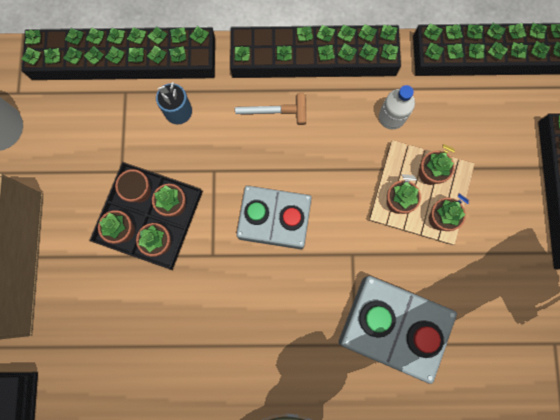

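View pics/b.png

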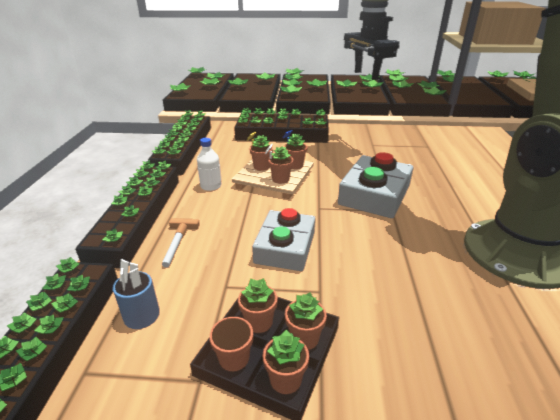

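The top view shows the bare pot at (131,186), the yellow-labelled plant at (438,167), with its label at (448,148), and the small console's green button at (256,211). The large look-alike console is at (400,328). The side view agrees: bare pot at (232,340), small console's green button at (282,236).

```bash
python3 - <<'E'
from h import *
P=[eyes.read_camera(n) for n in ['top','side']]
def tri(uvs):
    A=[];b=[]
    for p,uv in zip(P,uvs):
        d=rot(p['orientation'])@np.linalg.solve(np.array(p['mtx']),[*uv,1]);d/=np.linalg.norm(d)
        M=np.eye(3)-np.outer(d,d);A.append(M);b.append(M@np.array(p['origin']))
    A=np.vstack(A);b=np.hstack(b);x=np.linalg.lstsq(A,b,rcond=None)[0];return x,np.linalg.norm(A@x-b)
def blob(p,c,r=20):
    im=p['pixels'].astype(int);m=(im[...,1]>im[...,0]*1.8)&(im[...,1]>100)
    k=np.zeros(m.shape,bool);k[c[1]-r:c[1]+r,c[0]-r:c[0]+r]=1;y,x=np.nonzero(m&k);return [x.mean(),y.mean()]
u=[blob(P[0],(256,211)),blob(P[1],(282,236))];print('btn',u,tri(u))
for t in ['spare_yellow','pot_bare']:
    for p in P:
        for d in models.search_frame(p,t): print(t,np.round(d['centre']),round(d['p'],2))
print([onplane(P[0],(438,166),z) for z in (.09,.11,.125)], onplane(P[0],(131.5,185.5),.064))
# console footprint check
for q in [(1,0)]: print(onplane(P[0],u[0],.06),onplane(P[0],(291.5,217),.06))
s=telemetry.get_obs();Rt=rot(s['tool_rot']);d=np.array([.571,.312,.3])-s['tool_pos'];print(s['tool_pos'],Rt.T@d*100)
E
```

```text
btn [[np.float64(255.94354838709677), np.float64(210.93548387096774)], [np.float64(281.12931034482756), np.float64(231.5948275862069)]] (array([0.51361908, 0.05810281, 0.07230162]), np.float64(0.00018854699009581373))
spare_yellow [437. 165.] 0.69
spare_yellow [257. 213.] 0.21
spare_yellow [261. 154.] 0.73
pot_bare [131. 186.] 0.7
pot_bare [234. 341.] 0.56
[array([ 0.59773464, -0.30456305,  0.09      ]), array([ 0.59223862, -0.29834652,  0.11      ]), array([ 0.58811661, -0.29368412,  0.125     ])] [0.57046754 0.31208251 0.064     ]
[0.51606147 0.05872082 0.06      ] [ 0.5029431  -0.01291816  0.06      ]
[ 0.29191608 -0.5807756   0.23660471] [ 65.03690783 -67.22663833  -6.35062131]
```

Emit:
{"fn": "drive_tool", "kwargs": {"angular": [[0,0,0],[0,0,0],[0,0,0],[0,0,0],[0,0,0],[0,0,0],[0,0,0],[0,0,0],[0,0,0],[0,0,0],[0,0,0],[0,0,0],[0,0,0],[0,0,0],[0,0,0],[0,0,0],[0,0,0],[0,0,0],[0,0,0],[0,0,0]], "delta_pos": [[0,0,-3],[0,0,-3.3],[2.2,-2.25,0],[2.2,-2.25,0],[2.2,-2.25,0],[2.2,-2.25,0],[2.2,-2.25,0],[2.2,-2.25,0],[2.2,-2.25,0],[2.2,-2.25,0],[2.2,-2.25,0],[2.2,-2.25,0],[2.2,-2.25,0],[2.2,-2.25,0],[2.2,-2.25,0],[2.2,-2.25,0],[2.2,-2.25,0],[2.2,-2.25,0],[2.2,-2.25,0],[2.2,-2.25,0]], "gripper": [0,0,0,0,0,0,0,0,0,0,0,0,0,0,0,0,0,0,0,0]}}

```text
time_s: 2.65
tool_pos: [0.464, -0.0398, 0.2998]
tool_rot: [179.9, -0.0, 26.7]
force: [-1.0, -0.2, 0.2]
grip_width: 0.0007
grasp_force: 0.0
```

Emit:
{"fn": "drive_tool", "kwargs": {"angular": [[0,0,0],[0,0,0],[0,0,0],[0,0,0],[0,0,0],[0,0,0],[0,0,0],[0,0,0],[0,0,0],[0,0,0],[0,0,0],[0,0,0],[0,0,0]], "delta_pos": [[2.3,-2.4,0],[2.3,-2.4,0],[2.3,-2.4,0],[2.3,-2.4,0],[2.3,-2.4,0],[2.3,-2.4,0],[2.3,-2.4,0],[2.3,-2.4,0],[2.3,-2.4,0],[2.3,-2.4,0],[2.3,-2.4,0],[0,0,0],[0,0,0]], "gripper": [0,0,0,0,0,0,0,0,0,0,0,0,0]}}

```text
time_s: 3.95
tool_pos: [0.5709, 0.3091, 0.2991]
tool_rot: [-180.0, 0.1, 26.8]
force: [0.3, -0.0, 0.1]
grip_width: 0.0004
grasp_force: 0.0
```

```bash
python3 - <<'E'
from h import *
s=telemetry.get_obs();Rt=rot(s['tool_rot']);print(s['time_s'],s['tool_pos'],s['tool_rot'],s['qpos'])
print(Rt.T@(np.array([.5705,.312,.115])-s['tool_pos'])*100)
p=eyes.read_camera('wrist');save(p,'w1.png')
for d in models.search_frame(p,'pot_bare'): print(d['centre'],d['p'],onplane(p,d['centre'],.064))
E
```

```text
3.95 [0.57088566 0.3090974  0.29906842] [-1.79982293e+02  5.99561191e-02  2.67883918e+01] [   4.30011062   23.73224465  -48.62689663   76.2322494    17.56034796
   87.73137505 -105.75125718]
[ 0.11565415 -0.27080169 18.40681559]
[276.4, 175.7] 0.59 [0.57401595 0.31485804 0.064     ]
```

View pics/w1.png

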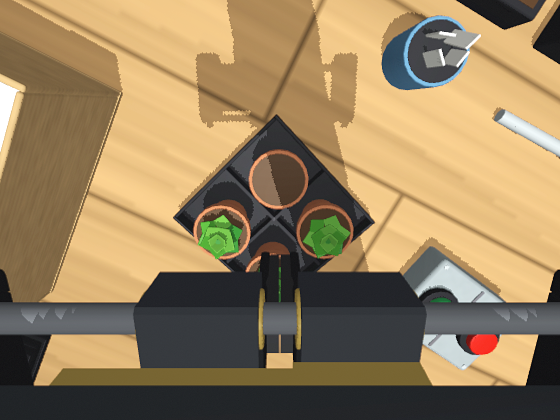

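The wrist picture shows the bare pot at (278,179), and its position agrees with the top view to 4 mm. I'll lower straight down, dwell, and rise.

Emit:
{"fn": "drive_tool", "kwargs": {"angular": [[0,0,0],[0,0,0],[0,0,0],[0,0,0],[0,0,0],[0,0,0],[0,0,0],[0,0,0],[0,0,0],[0,0,0]], "delta_pos": [[0.3,-0.3,0],[0,0,3],[0,0,3],[0,0,3],[0,0,3],[0,0,3],[0,0,2],[0,0,1.4],[0,0,0],[0,0,0]], "gripper": [0,0,0,0,0,0,0,0,0,0]}}

```text
time_s: 5.05
tool_pos: [0.5732, 0.3124, 0.1164]
tool_rot: [180.0, -0.1, 26.7]
force: [-0.3, 0.2, 0.0]
grip_width: 0.0001
grasp_force: 0.0
```

Emit:
{"fn": "drive_tool", "kwargs": {"angular": [[0,0,0],[0,0,0],[0,0,0],[0,0,0],[0,0,0],[0,0,0],[0,0,0],[0,0,0],[0,0,0],[0,0,0],[0,0,0],[0,0,0],[0,0,0],[0,0,0],[0,0,0],[0,0,0],[0,0,0],[0,0,0],[0,0,0],[0,0,0]], "delta_pos": [[0,0,0],[0,0,0],[0,0,0],[0,0,0],[0,0,0],[0,0,0],[0,0,0],[0,0,0],[0,0,0],[0,0,0],[0,0,0],[0,0,0],[0,0,0],[0,0,0],[0,0,0],[0,0,0],[0,0,0],[0,0,0],[0,0,0],[0,0,0]], "gripper": [0,0,0,0,0,0,0,0,0,0,0,0,0,0,0,0,0,0,0,0]}}

```text
time_s: 7.05
tool_pos: [0.5726, 0.3125, 0.1155]
tool_rot: [180.0, 0.0, 26.7]
force: [0.4, 0.5, -0.8]
grip_width: 0.0006
grasp_force: 0.0
```

```bash
python3 - <<'E'
from h import *
s=telemetry.get_obs();Rt=rot(s['tool_rot']);print(s['tool_pos'],s['force'])
print(Rt.T@(np.array([.592,-.300,.3])-s['tool_pos'])*100)
p=eyes.read_camera('side');cv2.imwrite('pics/s2.png',p['pixels'][100:,100:400,::-1])
E
```

```text
[0.57262154 0.31247378 0.11551836] [ 0.42176599  0.46126743 -0.80887485]
[-25.77915886  55.59310335 -18.44378204]
```

View pics/s2.png

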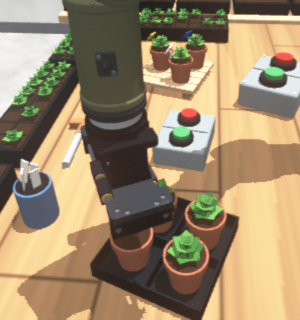

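The fingertips are over the bare pot (about (130,235) in the crop) and clear of its neighbours. Next I raise the hand and cross at z ≈ 0.3.

Emit:
{"fn": "drive_tool", "kwargs": {"angular": [[0,0,0],[0,0,0],[0,0,0],[0,0,0],[0,0,0],[0,0,0],[0,0,0],[0,0,0],[0,0,0],[0,0,0],[0,0,0],[0,0,0],[0,0,0],[0,0,0],[0,0,0],[0,0,0]], "delta_pos": [[0,0,-3],[0,0,-3],[0,0,-3],[0,0,-3],[0,0,-3],[0,0,-3.4],[-1.3,2.8,0],[-1.3,2.8,0],[-1.3,2.8,0],[-1.3,2.8,0],[-1.3,2.8,0],[-1.3,2.8,0],[-1.3,2.8,0],[-1.3,2.8,0],[-1.3,2.8,0],[-1.3,2.8,0]], "gripper": [0,0,0,0,0,0,0,0,0,0,0,0,0,0,0,0]}}

```text
time_s: 8.7
tool_pos: [0.5821, 0.0027, 0.2997]
tool_rot: [180.0, -0.0, 26.7]
force: [1.2, 0.4, -0.0]
grip_width: 0.0003
grasp_force: 0.0
```

Emit:
{"fn": "drive_tool", "kwargs": {"angular": [[0,0,0],[0,0,0],[0,0,0],[0,0,0],[0,0,0],[0,0,0],[0,0,0],[0,0,0],[0,0,0],[0,0,0],[0,0,0],[0,0,0]], "delta_pos": [[-1.3,2.8,0],[-1.3,2.8,0],[-1.3,2.8,0],[-1.3,2.8,0],[-1.3,2.8,0],[-1.3,2.8,0],[-1.3,2.8,0],[-1.3,2.8,0],[-1.3,2.8,0],[-1.1,2.4,0],[0,0,0],[0,0,0]], "gripper": [0,0,0,0,0,0,0,0,0,0,0,0]}}

```text
time_s: 9.9
tool_pos: [0.5917, -0.3003, 0.2991]
tool_rot: [-179.9, -0.0, 26.6]
force: [1.2, 0.6, 0.3]
grip_width: 0.0008
grasp_force: 0.0
```

```bash
python3 - <<'E'
from h import *
s=telemetry.get_obs();Rt=rot(s['tool_rot']);print(s['time_s'],s['tool_pos'],s['tool_rot'],s['qpos'])
print(Rt.T@(np.array([.592,-.300,.17])-s['tool_pos'])*100)
p=eyes.read_camera('wrist');save(p,'w2.png');print(proj(p,[.592,-.3,.115]))
for d in models.search_frame(p,'spare_yellow'): print(d['centre'],d['p'],onplane(p,d['centre'],.11))
E
```

```text
9.9 [ 0.59168776 -0.30033603  0.29910901] [-1.79935128e+02 -9.09927450e-03  2.66319291e+01] [ 49.34238455  22.2826431  -34.20916369  74.28796722  12.27154708
  87.0984474  -46.8374785 ]
[ 4.09239320e-02 -1.42374154e-03  1.29109174e+01]
[279.83566238 191.29859713]
[288.5, 179.7] 0.94 [ 0.60504974 -0.30288287  0.11      ]
[250.5, 248.9] 0.2 [ 0.52261212 -0.30087966  0.11      ]
```

View pics/w2.png

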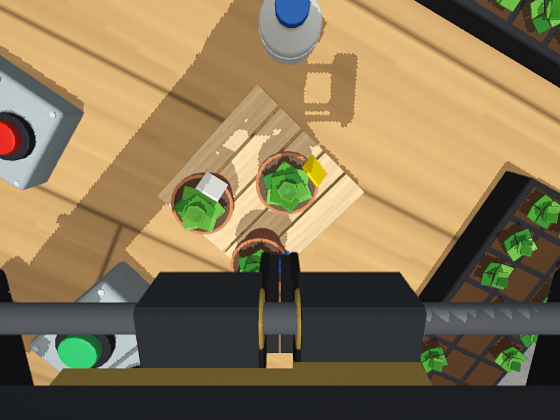

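The wrist picture shows the yellow-labelled plant at (288,185), with its label at (315,172). The position is confirmed to about 5 mm, so I'll lower with a small shift.

Emit:
{"fn": "drive_tool", "kwargs": {"angular": [[0,0,0],[0,0,0],[0,0,0],[0,0,0],[0,0,0],[0,0,0],[0,0,0],[0,0,0]], "delta_pos": [[0.3,0.5,0],[0,0,3],[0,0,3],[0,0,3],[0,0,2.5],[0,0,1.4],[0,0,0],[0,0,0]], "gripper": [0,0,0,0,0,0,0,0]}}

```text
time_s: 10.8
tool_pos: [0.5976, -0.3031, 0.1717]
tool_rot: [179.9, -0.1, 26.7]
force: [0.3, 0.9, 0.8]
grip_width: 0.0008
grasp_force: 0.0
```

Emit:
{"fn": "drive_tool", "kwargs": {"angular": [[0,0,0],[0,0,0],[0,0,0],[0,0,0],[0,0,0],[0,0,0],[0,0,0],[0,0,0],[0,0,0],[0,0,0],[0,0,0],[0,0,0],[0,0,0],[0,0,0],[0,0,0],[0,0,0],[0,0,0],[0,0,0],[0,0,0],[0,0,0]], "delta_pos": [[0,0,0],[0,0,0],[0,0,0],[0,0,0],[0,0,0],[0,0,0],[0,0,0],[0,0,0],[0,0,0],[0,0,0],[0,0,0],[0,0,0],[0,0,0],[0,0,0],[0,0,0],[0,0,0],[0,0,0],[0,0,0],[0,0,0],[0,0,0]], "gripper": [0,0,0,0,0,0,0,0,0,0,0,0,0,0,0,0,0,0,0,0]}}

```text
time_s: 12.8
tool_pos: [0.5968, -0.3033, 0.1706]
tool_rot: [180.0, 0.0, 26.7]
force: [-0.5, 0.1, 0.4]
grip_width: 0.0002
grasp_force: 0.0
```

```bash
python3 - <<'E'
from h import *
s=telemetry.get_obs();Rt=rot(s['tool_rot']);print(s['tool_pos'],s['force'])
print(Rt.T@(np.array([.514,.058,.3])-s['tool_pos'])*100)
p=eyes.read_camera('side');cv2.imwrite('pics/s3.png',cv2.resize(p['pixels'][60:280,180:420,::-1],None,fx=2,fy=2))
E
```

```text
[ 0.59676678 -0.30328557  0.17055935] [-0.50075327  0.11005329  0.40582193]
[  8.83237977 -35.99591053 -12.94636314]
```

View pics/s3.png

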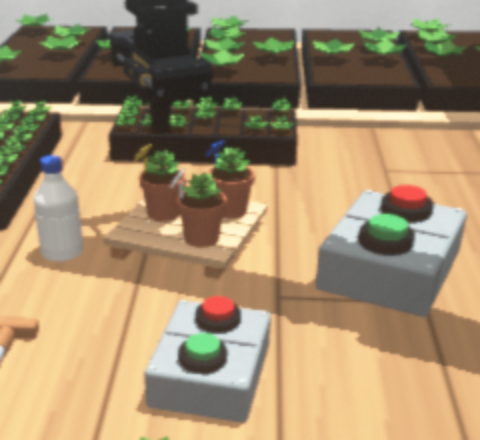

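The tips (160,130) are above the yellow-labelled plant (160,163). Next is the green button.

Emit:
{"fn": "drive_tool", "kwargs": {"angular": [[0,0,0],[0,0,0],[0,0,0],[0,0,0],[0,0,0],[0,0,0],[0,0,0],[0,0,0],[0,0,0],[0,0,0],[0,0,0],[0,0,0],[0,0,0],[0,0,0],[0,0,0],[0,0,0],[0,0,0],[0,0,0]], "delta_pos": [[0,0,-3],[0,0,-3.5],[0,0,-3.5],[0,0,-3],[0.75,-3,0],[0.75,-3,0],[0.75,-3,0],[0.75,-3,0],[0.75,-3,0],[0.75,-3,0],[0.75,-3,0],[0.75,-3,0],[0.75,-3,0],[0.75,-3,0],[0.75,-3,0],[0.6,-3,0],[0,0,0],[0,0,0]], "gripper": [0,0,0,0,0,0,0,0,0,0,0,0,0,0,0,0,0,0]}}

```text
time_s: 14.65
tool_pos: [0.5141, 0.0586, 0.3008]
tool_rot: [179.9, -0.0, 26.8]
force: [-0.5, -1.1, -0.7]
grip_width: 0.0005
grasp_force: 0.0
```

Emit:
{"fn": "drive_tool", "kwargs": {"angular": [[0,0,0],[0,0,0],[0,0,0],[0,0,0],[0,0,0],[0,0,0],[0,0,0],[0,0,0],[0,0,0]], "delta_pos": [[0,0,3],[0,0,3],[0,0,3],[0,0,3],[0,0,3],[0,0,2.5],[0,0,1.5],[0,0,0],[0,0,0]], "gripper": [0,0,0,0,0,0,0,0,0]}}

```text
time_s: 15.55
tool_pos: [0.5148, 0.0577, 0.1112]
tool_rot: [180.0, -0.0, 26.6]
force: [0.1, 0.4, 1.0]
grip_width: 0.0005
grasp_force: 0.0
```

```bash
python3 - <<'E'
from h import *
s=telemetry.get_obs();Rt=rot(s['tool_rot']);print(s['time_s'],s['tool_pos'],s['force'])
print(Rt.T@(np.array([.514,.058,.086])-s['tool_pos'])*100)
p=eyes.read_camera('side');cv2.imwrite('pics/s4.png',cv2.resize(p['pixels'][130:280,200:360,::-1],None,fx=3,fy=3))
E
```

```text
15.55 [0.51483368 0.05770997 0.11116473] [0.08107914 0.44121685 0.96449706]
[-0.06331231 -0.06373241  2.51641795]
```

View pics/s4.png

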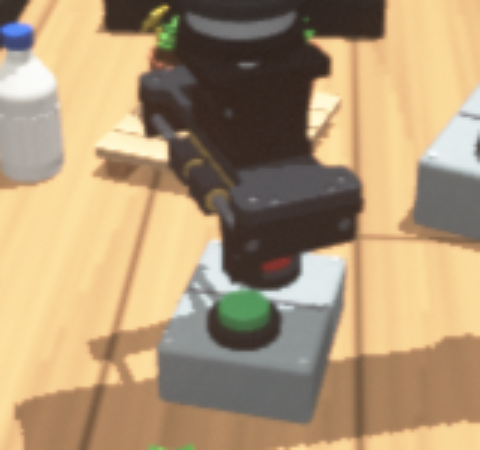

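The green button is at (243,310) in the crop. The dark fingertips show just above it at about (245,265), where the projection puts them. I'll press slowly, watching the force.

Emit:
{"fn": "drive_tool", "kwargs": {"angular": [[0,0,0],[0,0,0],[0,0,0],[0,0,0],[0,0,0],[0,0,0]], "delta_pos": [[0,0,1],[0,0,0.8],[0,0,0.4],[0,0,0.3],[0,0,0],[0,0,0]], "gripper": [0,0,0,0,0,0]}}

```text
time_s: 16.2
tool_pos: [0.514, 0.0581, 0.0857]
tool_rot: [180.0, 0.0, 26.7]
force: [-2.0, -0.7, 2.7]
grip_width: 0.0009
grasp_force: 0.9
```

Emit:
{"fn": "drive_tool", "kwargs": {"angular": [[0,0,0],[0,0,0],[0,0,0],[0,0,0]], "delta_pos": [[0,0,0.2],[0,0,0.1],[0,0,0],[0,0,0]], "gripper": [0,0,0,0]}}

```text
time_s: 16.6
tool_pos: [0.5143, 0.0582, 0.0827]
tool_rot: [180.0, -0.0, 26.7]
force: [0.3, 0.1, 2.8]
grip_width: 0.0006
grasp_force: 1.7
```

Emit:
{"fn": "drive_tool", "kwargs": {"angular": [[0,0,0],[0,0,0],[0,0,0]], "delta_pos": [[0,0,0.2],[0,0,0],[0,0,0]], "gripper": [0,0,0]}}

```text
time_s: 16.9
tool_pos: [0.5144, 0.0581, 0.0807]
tool_rot: [180.0, -0.0, 26.7]
force: [-1.1, -0.9, 4.3]
grip_width: 0.0006
grasp_force: 2.3
```

Still on the spring, not at the stop yet. I'll go a little further until the force rises sharply.

Emit:
{"fn": "drive_tool", "kwargs": {"angular": [[0,0,0],[0,0,0],[0,0,0]], "delta_pos": [[0,0,0.2],[0,0,0],[0,0,0]], "gripper": [0,0,0]}}

```text
time_s: 17.2
tool_pos: [0.5145, 0.0582, 0.0802]
tool_rot: [179.9, 0.0, 26.7]
force: [-6.4, -1.2, 17.0]
grip_width: 0.0003
grasp_force: 8.4
```

Emit:
{"fn": "drive_tool", "kwargs": {"angular": [[0,0,0],[0,0,0],[0,0,0]], "delta_pos": [[0,0,0.1],[0,0,0],[0,0,0]], "gripper": [0,0,0]}}

```text
time_s: 17.5
tool_pos: [0.5145, 0.0582, 0.0801]
tool_rot: [179.9, 0.0, 26.7]
force: [-8.7, -1.7, 23.4]
grip_width: 0.0003
grasp_force: 11.7
```

The button is at its stop: 17–23 N with no further travel, held for more than 0.1 s. Now release and move clear.

Emit:
{"fn": "drive_tool", "kwargs": {"angular": [[0,0,0],[0,0,0],[0,0,0],[0,0,0],[0,0,0],[0,0,0],[0,0,0],[0,0,0],[0,0,0],[0,0,0],[0,0,0],[0,0,0],[0,0,0]], "delta_pos": [[0,0,-0.5],[0,0,-1],[0,0,-3],[0,0,-3],[0,0,-3],[0,0,-3],[0,0,-3],[0,0,-3],[0,0,-2],[0,0,0],[0,0,0],[0,0,0],[0,0,0]], "gripper": [0,0,0,0,0,0,0,0,0,0,0,0,0]}}

```text
time_s: 18.8
tool_pos: [0.5135, 0.058, 0.2911]
tool_rot: [-179.9, 0.1, 26.7]
force: [-0.7, -0.6, -0.4]
grip_width: 0.0003
grasp_force: 0.0
```

```bash
python3 - <<'E'
from h import *
s=telemetry.get_obs();print(s['time_s'],s['tool_pos'],s['force'])
p=eyes.read_camera('side');save(p,'s5.png')
print(env.sign_off())
E
```

```text
18.8 [0.51346163 0.05797248 0.29113047] [-0.6757182  -0.55294521 -0.44286713]
the job is handed in; nothing more can be done
None
```

I pointed at the bare pot and then the yellow-labelled plant for two seconds each, pressed the green button to its stop, moved clear and handed the job in at about 19 s; no verdict came back, and I didn't view a final picture.

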